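Crosswise hand-tightening of a gear reducer's cover knobs

ROBOT

A 6-joint arm with a two-finger parallel gripper is mounted at the origin on the work surface. World frame = base frame: x ahead of the robot, y to its left, z up, the work surface at z = 0. Lengths are in m, angles in degrees, forces in N, time in s.
With the tool pointing down it reaches from about 0.3 to 0.75 m from the base axis. Payload 8.5 kg.
Tool frame: the origin (TCP) lies at the very end of the fingers, on their centre line; the grasp point (between the pads) lies 19 mm behind it (grip_depth is the distance from the TCP to the grasp point, in m); z points along the fingers, y is the direction in which the jaws open and shut (so a half turn about z gives the same grasp; the last joint's range is limited). The gripper opens to 85 mm and grips with 20 to 120 N. Pads are 22 mm wide; open, the fingers measure 114 mm over their backs; the gripper's body (76 mm by 85 mm) begins 54 mm behind the grasp point. The pads swing forward as they close: fully open they stand 13 mm farther back than shut.
Start: joints at [55.56, 21.807, 74.336, -0, 83.858, -12.336], TCP at [0.207, 0.51, 0.231] pointing down, gripper open.
Joint ranges: [-178.18, 178.18], [-50.72, 133.34], [12.68, 142.11], [-81.47, 261.47], [9.98, 163.14], [-165.26, 165.26]. Speed limits (degrees/s): [136.94, 136.94, 180, 180, 180, 180].

INTERFACE

Orientations are given as a 3x3 rotation matrix whose columns are the frame's x, y, z axes.
In Python, from rig import observe, get_image, close_job, silhouettes, grip_depth gives the robot as it stands. The module is installed in compiled form; this text tells all that it offers.
- The arm moves only by the shell command python3 -m crank 'ROWS' [FORCE]. ROWS is a JSON object of lists of equal length, an entry for each row: "slide": the shift along the tool's x, y, z in m, a list of three; "roll": the turn about the tool's z in rad; "grip": the finger opening in m, from 0 to 0.0854. A call has exactly 8 rows; each row is the pose to reach, as a shift and turn from the pose commanded when the call began, along the tool's axes at that moment; what a row does not reach only later rows make up. A row lasts 1/10 s, in which the tool goes at most 50 mm and 8.59 degrees, less where a joint would pass 70% of its speed; a pose out of reach is approached as far as the arm can. A call with a gripper value outside its range is refused whole. The fingers move at their own pace and stop on an object; FORCE is the grip in N (left out, the last holds). Time passes only in rows, so rows that repeat a pose let the fingers close, or fill a call up. It gives the time, the measured TCP pose, the force and the opening at its end, in the units of the state.
- observe(): the state, without advancing time (a new reading comes with each control period).
- get_image(name): name is "scene" or "top"; returns a dict with "frame" (420x560x3 uint8, red, green, blue), "fx", "fy", "cx", "cy" (pixels), "D" ([k1, k2, p1, p2, k3] as OpenCV has them; the pictures are not rectified), "xyz" and "rotation" of the camera in the world. Camera axes: x right, y down, z forward; pixel columns grow to the right and rows downward; lengths in m; the calibration is good to about 2 mm. A picture is of the moment at which its call begins. There is no depth.
- close_job(): hands the job in, once; it reports no verdict.
Trained networks look in a picture, given as the dict that the camera call returned (one of the last four; its "shot" number tells which), for a name from the list of things; names that differ only in an ending like _2 or _b are one class to them, and where a whole thing is asked for, a point or a joint stands for the part that bears it (a point fixed in the world has none). Each returns a list of dicts, best first, with "confidence" (0 to 1); they miss things now and then, are a little off and sometimes report something else, mostly with a low value. They report only what shows in the picture. A call takes as long as a camera call.
- silhouettes(target, picture): "pixels" (420x560 bool, what is visible of it) and "box" ([centre column, centre row, width, height] in pixels, round what is visible of it).
The state is a dict: "time_s": time; "q": joint angles; "qvel": joint speeds; "joint_efforts": joint torques, N m; "position": TCP position; "tool_rot": TCP orientation; "ft_force": force on the tool from outside, world axes, zero at the start; "wrist_torque": the same for the moment, N m; "grip_width": finger opening in m.
Only numpy, scipy, OpenCV 4.12 (cv2) and the standard library are available. Lean on these libraries where they do the work, as an engineer would, in place of code of your own. Each camera call takes 0.05 s, during which the arm holds its last target.

TASK

Tighten the four hand knobs of the gear reducer's cover crosswise in two rounds: first run each one clockwise only until you feel it bite and nip it up very slightly, doing a knob, then the one opposite, then the other two. Then go round crosswise again and give each about an eighth of a turn more, no further, so that the gasket is pressed evenly and not ruined. Do not lean on the cover, and leave everything else on the bench where it is.

Things in the scene. Friction and masses are not known exactly. Their poses are not given: they have to be found in the camera images.
- reducer: grey round gear reducer fixed to the bench, 228 mm across, a shaft stub sticking out sideways. Origin on its axis at bench height, z up, +x along the shaft stub. The four knobs stand on a 150 mm circle about its axis, at 45, 135, 225 and 315 degrees anticlockwise from +x for knobs 1, 2, 3, 4: 1 is opposite 3, 2 is opposite 4.
- cover: flat round aluminium cover on top of the reducer, 220 mm across, 12 mm thick, its top 109 mm above the bench; origin on the axis at its underside, axes as the reducer's. From its bite on, each knob and its washer sink 1 mm per rad of turning. The gasket below it gives. Over 20 N on the cover is leaning on it.
- knob1 (a point): black round hand knob 1, 54 mm diameter, underside 117 mm and top 149 mm above the bench. Point: on its vertical axis, 13 mm below its top; axes do not turn. Clockwise from above tightens. It runs nearly free (0.03 N m), then bites abruptly after 0.15 to 0.95 rad, different for every knob and not visible. From the bite on it takes 0.55 N m plus 0.2 N m per rad.
- knob2 (a point): black round hand knob 2, 54 mm diameter, underside 117 mm and top 149 mm above the bench. Point: on its vertical axis, 13 mm below its top; axes do not turn. As knob 1, own biting point. It stays where left; turning back does not undo it. Nipped up is 0.02 rad turned under load past the bite (touching it is not enough); more than 1.35 rad past it ruins the gasket.
- knob3 (a point): black round hand knob 3, 54 mm diameter, underside 117 mm and top 149 mm above the bench. Point: on its vertical axis, 13 mm below its top; axes do not turn. As knob 1, own biting point. In the first round stop between 0.02 and 0.45 rad past the bite. Tight is 0.55 to 1.35 rad past it.
- knob4 (a point): black round hand knob 4, 54 mm diameter, underside 117 mm and top 149 mm above the bench. Point: on its vertical axis, 13 mm below its top; axes do not turn. As knob 1, own biting point. Grip across the diameter at any yaw; about 30 N of grip does not slip. At rest after a small step the wrist moment left is less than the load: about 0.1 to 0.3 N m past the bite, near 0 before it.
- bolt: bystander: spare steel bolt, 18 mm head, 30 mm tall, standing head down near the middle of the cover; origin at its underside
- wrench: bystander: steel wrench, 190 mm, lying on the bench beside the reducer; origin at its underside
- oil_bottle: bystander: white bottle, 52 mm diameter, 120 mm tall, beside the reducer; origin at its underside
- screwdriver: bystander: screwdriver, 200 mm, lying on the bench; origin at its underside
- hammer: bystander: hammer, 270 mm, lying on the bench; origin at its underside

How it is judged:
By the outcome, as a careful person would: the job done as asked, in the order asked, and still so for the second after the job is handed in, with the robot touching nothing.
It also fails if it takes over 72 s, if anything falls off the work surface, if the arm or the gripper's body presses on something with over 40 N, if the wrist force passes 120 N, or if a joint passes its speed limit or range.

## Working session

There is one attempt and no reset: what is moved stays moved. The work goes in short steps, Python scripts to look and compute and a shell command to move; the robot and the scene stay as the last step left them, time stands still between calls to the robot, and variables do not carry over. Pictures are saved under pics/ and viewed, and the job is handed in when it is done.

```bash
mkdir -p pics; cat > h.py <<'E'
import numpy as np, cv2
from rig import *
def ray(p,uv):
    K=np.array([[p['fx'],0,p['cx']],[0,p['fy'],p['cy']],[0,0,1.]])
    n=cv2.undistortPoints(np.array([[uv]],float),K,np.array(p['D'],float))[0,0]
    d=np.array(p['rotation'])@np.array([n[0],n[1],1.])
    return np.array(p['xyz']),d
def atz(p,uv,z):
    o,d=ray(p,uv); return o+d*(z-o[2])/d[2]
def proj(p,X):
    R=np.array(p['rotation']);K=np.array([[p['fx'],0,p['cx']],[0,p['fy'],p['cy']],[0,0,1.]])
    X=(np.atleast_2d(X)-np.array(p['xyz']))@R
    return cv2.projectPoints(X,np.zeros(3),np.zeros(3),K,np.array(p['D'],float))[0][:,0]
E
python3 - <<'E'
from h import *
for n in ("top","scene"):
    p=get_image(n); cv2.imwrite(f'pics/{n}0.png',p['frame'][...,::-1]); print(n,p['xyz'],np.round(p['rotation'],3).tolist())
    for t in ("knob1","cover","reducer","bolt","oil_bottle"):
        for s in silhouettes(t,p)[:5]: print(t,round(s['confidence'],2),np.round(s['box'],1))
s=observe(); print(s['position'],s['tool_rot'],s['ft_force'],s['wrist_torque'],s['grip_width'],s['time_s'],grip_depth)
E
```

```text
top [ 0.45538546 -0.02915934  1.36792202] [[0.016, -0.995, 0.097], [-1.0, -0.014, 0.018], [-0.017, -0.097, -0.995]]
knob1 0.77 [268.2 207.8  16.   19.2]
knob1 0.66 [240.4 192.9  14.9  18.7]
knob1 0.54 [252.3 235.3  15.4  16.7]
knob1 0.47 [226.7 223.4  19.5  17.1]
cover 0.72 [246.6 216.6  66.6  62.1]
reducer 0.91 [251.  213.4  69.7  84.1]
oil_bottle 0.46 [300.2 221.7  13.   14.3]
scene [1.40673416 0.61582724 1.27151429] [[-0.595, 0.597, -0.538], [0.804, 0.431, -0.41], [-0.012, -0.677, -0.736]]
knob1 0.79 [314.3 205.2  17.   16.1]
knob1 0.74 [284.5 218.2  18.6  28.2]
knob1 0.68 [304.2 240.7  17.2  22.6]
knob1 0.52 [336.8 223.2  20.9  20.9]
cover 0.8 [308.5 229.   76.2  57.2]
reducer 0.93 [305.5 239.8  94.8  90.3]
oil_bottle 0.65 [266.4 209.8  18.8  35.3]
[0.20695319 0.50953849 0.23132303] [[-9.26504010e-01  3.76284890e-01 -2.42383648e-05]
 [ 3.76284890e-01  9.26504010e-01 -1.80708368e-05]
 [ 1.56571593e-05 -2.58632332e-05 -1.00000000e+00]] [0.17995002 0.71569489 0.3890827 ] [ 0.03498707 -0.01386187  0.00911452] 0.08558916160181321 0.6 0.0187
```

```bash
python3 - <<'E'
import cv2
for n,(x,y) in dict(top=(180,140),scene=(220,150)).items():
    im=cv2.imread(f'pics/{n}0.png'); c=im[y:y+150,x:x+180]; cv2.imwrite(f'pics/{n}0c.png',cv2.resize(c,None,fx=4,fy=4,interpolation=cv2.INTER_CUBIC))
E
```

```text
(no output)
```

View pics/top0c.png

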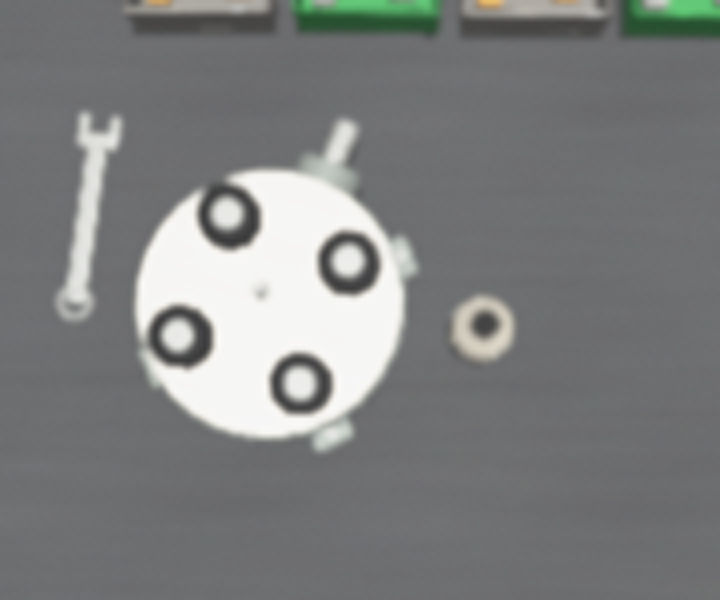

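View pics/scene0c.png

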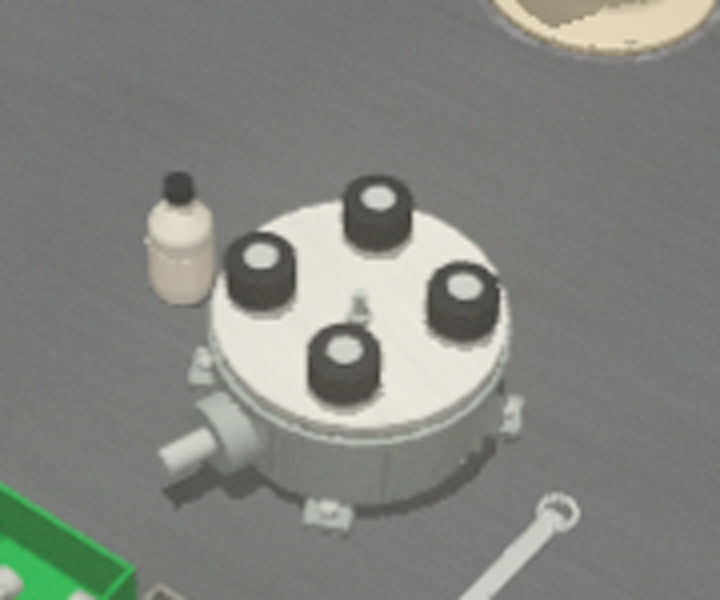

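View pics/top0.png

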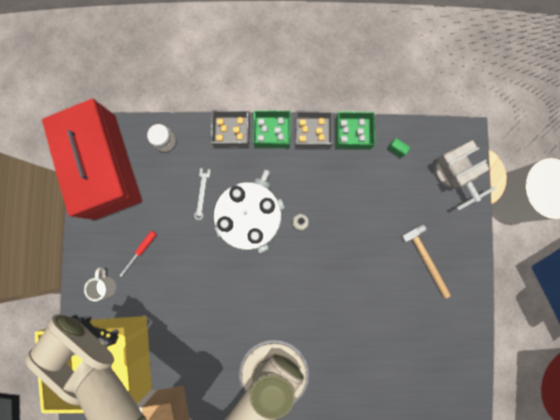

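```bash
cat > m.py <<'E'
from h import *
from scipy.optimize import least_squares
obs=[]
seeds={'top':[(237,193.5),(225,224),(255,235.5),(267,205.5)],'scene':[(306,237),(336,221.5),(314.5,199),(285,214)]}
P={}
for n in seeds:
    p=get_image(n);P[n]=p
    g=cv2.cvtColor(p['frame'],cv2.COLOR_RGB2GRAY).astype(float)
    for i,(u,v) in enumerate(seeds[n]):
        yy,xx=np.mgrid[int(v)-7:int(v)+8,int(u)-7:int(u)+8]
        r=np.hypot(xx-u,yy-v)<5.5
        w=np.clip(g[yy,xx]-90,0,None)*r
        c=(float((w*xx).sum()/w.sum()),float((w*yy).sum()/w.sum())); obs.append((n,i,c))
        print(n,i+1,np.round(c,2),np.round(atz(p,c,.149)[:2],4))
def knobs(q,z=.149):
    a=q[2]+np.radians([45,135,225,315]); return np.c_[q[0]+.075*np.cos(a),q[1]+.075*np.sin(a),np.full(4,z)]
def res(q,names=('top','scene')):
    k=knobs(q); return np.concatenate([proj(P[n],k[i])[0]-c for n,i,c in obs if n in names])
for nm in (('top',),('scene',),('top','scene')):
    r=least_squares(res,[.48,0,-.4],args=(nm,)); print(nm,np.round(r.x,4),np.degrees(r.x[2]).round(2),np.round(r.fun,2)); print(knobs(r.x).round(4).tolist())
E
python3 m.py
```

```text
top 1 [236.32 192.92] [0.624  0.1272]
top 2 [224.02 223.4 ] [0.5242 0.1645]
top 3 [254.51 235.41] [0.4872 0.065 ]
top 4 [266.58 204.76] [0.5867 0.028 ]
scene 1 [305.69 236.88] [0.6228 0.1258]
scene 2 [335.7 221.1] [0.5232 0.1631]
scene 3 [314.18 198.99] [0.486  0.0637]
scene 4 [284.79 213.48] [0.5853 0.0263]
('top',) [ 0.5555  0.0962 -0.3573] -20.47 [-0.03  0.08  0.02 -0.05 -0.02 -0.04  0.03  0.01]
[[0.6238, 0.1273, 0.149], [0.5244, 0.1644, 0.149], [0.4873, 0.065, 0.149], [0.5867, 0.0279, 0.149]]
('scene',) [ 0.5543  0.0947 -0.3589] -20.56 [ 0.02 -0.06 -0.04  0.03 -0.01  0.02  0.03  0.02]
[[0.6226, 0.1258, 0.149], [0.5233, 0.163, 0.149], [0.4861, 0.0637, 0.149], [0.5854, 0.0264, 0.149]]
('top', 'scene') [ 0.5551  0.0955 -0.3581] -20.52 [0.19 0.21 0.21 0.08 0.17 0.12 0.24 0.17 0.12 0.23 0.05 0.29 0.05 0.28
 0.09 0.31]
[[0.6233, 0.1266, 0.149], [0.524, 0.1638, 0.149], [0.4868, 0.0644, 0.149], [0.5862, 0.0272, 0.149]]
```

```bash
cat > t.py <<'E'
import sys
from h import *
K={1:(.6233,.1266),2:(.524,.1638),3:(.4868,.0644),4:(.5862,.0272)}
s=observe();R=np.array(s['tool_rot']);p=np.array(s['position'])
k=K[int(sys.argv[1])];z=float(sys.argv[2])
print('slide',np.round(R.T@(np.array([*k,z])-p),4),'tooly yaw',np.degrees(np.arctan2(R[1,1],R[0,1])).round(1),'q6',np.round(s['q'][5],1),'t',s['time_s'])
E
python3 t.py 1 .19
python3 -m crank '{"slide":[[-0.02,-0.008,0],[-0.055,-0.021,0],[-0.095,-0.036,0],[-0.14,-0.052,0],[-0.185,-0.069,0],[-0.23,-0.086,0],[-0.275,-0.103,0],[-0.32,-0.12,0]],"roll":[0,0,0,0,0,0,0,0],"grip":[0.08,0.08,0.08,0.08,0.08,0.08,0.08,0.08]}' 60
python3 t.py 1 .19
```

```text
slide [-0.5298 -0.1981  0.0413] tooly yaw 67.9 q6 -12.3 t 0.7
time_s: 1.5
position: [0.4595, 0.2764, 0.2315]
tool_rot: [[-0.926, 0.376, 0.0], [0.376, 0.926, 0.0], [-0.0, 0.0, -1.0]]
ft_force: [1.9, 1.4, -0.2]
grip_width: 0.0798
slide [-0.2081 -0.0771  0.0415] tooly yaw 67.9 q6 -49.5 t 1.5
```

```bash

python3 -m crank '{"slide":[[-0.045,-0.017,0],[-0.09,-0.034,0.005],[-0.13,-0.048,0.015],[-0.165,-0.061,0.03],[-0.19,-0.071,0.045],[-0.204,-0.076,0.055],[-0.2098,-0.0781,0.06],[-0.2098,-0.0781,0.06]],"roll":[0,0,0,0,0,0,0,0],"grip":[0.08,0.08,0.08,0.08,0.08,0.08,0.08,0.08]}' 60
python3 t.py 1 .117
python3 - <<'E'
from h import *
for n in ("top","scene"):
    p=get_image(n); c=p['frame'][150:280,200:380,::-1] if n=="scene" else p['frame'][140:270,170:350,::-1]
    cv2.imwrite(f'pics/{n}1c.png',cv2.resize(c,None,fx=4,fy=4))
E
```

```text
time_s: 2.3
position: [0.623, 0.1269, 0.1709]
tool_rot: [[-0.926, 0.376, -0.001], [0.376, 0.926, 0.0], [0.001, -0.0, -1.0]]
ft_force: [-0.1, -0.0, 0.5]
grip_width: 0.0801
slide [-0.0004 -0.0002  0.0539] tooly yaw 67.9 q6 -67.0 t 2.3
```

View pics/scene1c.png

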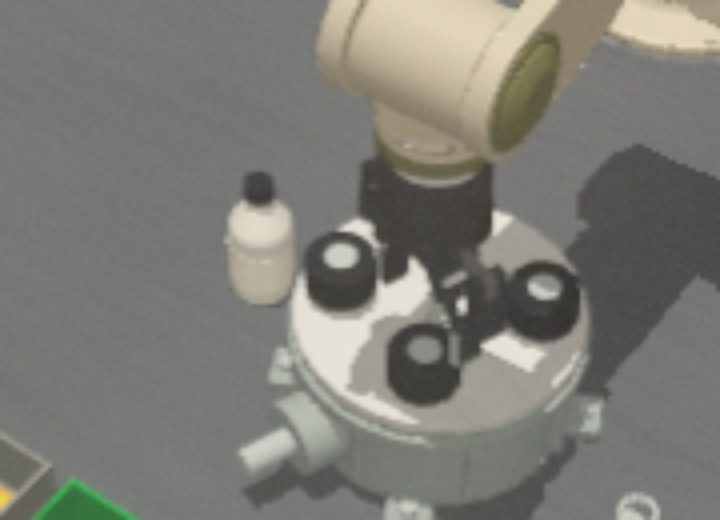

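```bash

python3 -m crank '{"slide":[[0,0,0.012],[0,0,0.028],[0,0,0.042],[0,0,0.051],[0,0,0.054],[0,0,0.054],[0,0,0.054],[0,0,0.054]],"roll":[0,0,0,0,0,0,0,0],"grip":[0.08,0.08,0.08,0.08,0.075,0.045,0.045,0.045]}' 60
python3 -c "
from h import *
s=observe();print(s['wrist_torque'],s['qvel'])"
```

```text
time_s: 3.2
position: [0.6237, 0.1274, 0.1185]
tool_rot: [[-0.927, 0.376, 0.002], [0.376, 0.927, 0.001], [-0.002, 0.002, -1.0]]
ft_force: [-0.6, 4.4, 3.3]
grip_width: 0.0525
[0.72430802 0.03765084 0.01631146] [ 0.06410429  0.07206281  0.05883928 -0.03499664 -0.19111083 -0.04458626]
```

```bash
cat > w.py <<'E'
from h import *
s=observe();R=np.array(s['tool_rot']);print('TQ',np.round(s['wrist_torque'],3),'yaw',np.arctan2(R[1,1],R[0,1]).round(4),'q6',round(s['q'][5],1),'t',s['time_s'])
E
python3 -m crank '{"slide":[[0,0,0],[0,0,0],[0,0,0],[0,0,0],[0,0,0],[0,0,0],[0,0,0],[0,0,0]],"roll":[0.05,0.12,0.18,0.2,0.2,0.2,0.2,0.2],"grip":[0.045,0.045,0.045,0.045,0.045,0.045,0.045,0.045]}' 60; python3 w.py
```

```text
time_s: 4.0
position: [0.6237, 0.1275, 0.1184]
tool_rot: [[-0.833, 0.553, 0.002], [0.553, 0.833, 0.001], [-0.001, 0.002, -1.0]]
ft_force: [-0.4, 4.9, 3.6]
grip_width: 0.0526
TQ [ 0.79   0.012 -0.038] yaw 0.9853 q6 -55.6 t 4.0
```

```bash

python3 -m crank '{"slide":[[0,0,0],[0,0,0],[0,0,0],[0,0,0],[0,0,0],[0,0,0],[0,0,0],[0,0,0]],"roll":[0.05,0.12,0.18,0.2,0.2,0.2,0.2,0.2],"grip":[0.045,0.045,0.045,0.045,0.045,0.045,0.045,0.045]}' 60; python3 w.py
```

```text
time_s: 4.8
position: [0.6238, 0.1276, 0.1184]
tool_rot: [[-0.707, 0.707, 0.003], [0.707, 0.707, 0.002], [-0.001, 0.003, -1.0]]
ft_force: [0.1, 4.0, 4.1]
grip_width: 0.0528
TQ [ 0.897 -0.078 -0.037] yaw 0.7854 q6 -44.1 t 4.8
```

```bash

python3 -m crank '{"slide":[[0,0,0],[0,0,0],[0,0,0],[0,0,0],[0,0,0],[0,0,0],[0,0,0],[0,0,0]],"roll":[0.05,0.12,0.18,0.2,0.2,0.2,0.2,0.2],"grip":[0.045,0.045,0.045,0.045,0.045,0.045,0.045,0.045]}' 60; python3 w.py
```

```text
time_s: 5.6
position: [0.6239, 0.1277, 0.1185]
tool_rot: [[-0.553, 0.833, 0.003], [0.834, 0.553, 0.002], [-0.0, 0.003, -1.0]]
ft_force: [0.8, 6.0, 3.2]
grip_width: 0.0523
TQ [ 0.935 -0.112 -0.005] yaw 0.5854 q6 -32.7 t 5.6
```

```bash

python3 -m crank '{"slide":[[0,0,0],[0,0,0],[0,0,0],[0,0,0],[0,0,0],[0,0,0],[0,0,0],[0,0,0]],"roll":[0.05,0.12,0.18,0.2,0.2,0.2,0.2,0.2],"grip":[0.045,0.045,0.045,0.045,0.045,0.045,0.045,0.045]}' 60; python3 w.py
```

```text
time_s: 6.4
position: [0.624, 0.1278, 0.1185]
tool_rot: [[-0.377, 0.926, 0.003], [0.926, 0.377, 0.002], [0.0, 0.004, -1.0]]
ft_force: [1.1, 6.9, 3.2]
grip_width: 0.0528
TQ [ 1.018 -0.231  0.412] yaw 0.3864 q6 -21.3 t 6.4
```

```bash

python3 -m crank '{"slide":[[0,0,0],[0,0,0],[0,0,0],[0,0,0],[0,0,0],[0,0,0],[0,0,0],[0,0,0]],"roll":[0.03,0.06,0.09,0.1,0.1,0.1,0.1,0.1],"grip":[0.045,0.045,0.045,0.045,0.045,0.045,0.045,0.045]}' 60; python3 w.py
```

```text
time_s: 7.2
position: [0.6241, 0.1278, 0.1184]
tool_rot: [[-0.283, 0.959, 0.003], [0.959, 0.283, 0.002], [0.001, 0.004, -1.0]]
ft_force: [2.3, 6.5, 2.9]
grip_width: 0.0526
TQ [ 1.03  -0.265  0.443] yaw 0.2865 q6 -15.5 t 7.2
```

```bash
sed -i 's/^K=.*/K={1:(.6238,.1275),2:(.5244,.1646),3:(.4873,.0652),4:(.5867,.0281)}/' t.py; python3 t.py 3 .171; python3 - <<'E'
from h import *
p=get_image('top')
E
python3 -m crank '{"slide":[[0,0,0],[0,0,0],[0,0,0],[0,0,-0.015],[0,0,-0.04],[0,0,-0.06],[-0.008,-0.06,-0.06],[-0.014,-0.1,-0.06]],"roll":[0,0,0,0,0,0,-0.1,-0.22],"grip":[0.066,0.066,0.066,0.066,0.066,0.075,0.08,0.08]}' 60; python3 t.py 3 .171
```

```text
slide [-0.0214 -0.1487 -0.0531] tooly yaw 16.4 q6 -15.5 t 7.2
time_s: 8.05
position: [0.5314, 0.085, 0.1774]
tool_rot: [[-0.488, 0.873, 0.001], [0.873, 0.488, -0.0], [-0.001, 0.001, -1.0]]
ft_force: [1.0, -1.0, 0.4]
grip_width: 0.0804
slide [ 0.0042 -0.0482  0.0063] tooly yaw 29.2 q6 -32.7 t 8.05
```

```bash

python3 -m crank '{"slide":[[0.002,-0.022,0],[0.0038,-0.041,0],[0.0042,-0.0482,0.004],[0.0042,-0.0482,0.022],[0.0042,-0.0482,0.046],[0.0042,-0.0482,0.059],[0.0042,-0.0482,0.06],[0.0042,-0.0482,0.06]],"roll":[-0.14,-0.28,-0.42,-0.5,-0.5,-0.5,-0.5,-0.5],"grip":[0.08,0.08,0.08,0.08,0.08,0.07,0.045,0.045]}' 60; python3 w.py; python3 t.py 3 .1175
```

```text
time_s: 8.85
position: [0.4873, 0.0656, 0.1173]
tool_rot: [[-0.844, 0.536, -0.002], [0.536, 0.844, -0.0], [0.002, -0.002, -1.0]]
ft_force: [-2.0, -2.5, -7.2]
grip_width: 0.0522
TQ [-0.337  0.349 -0.009] yaw 1.0049 q6 -63.7 t 8.85
slide [-0.0003 -0.0003 -0.0002] tooly yaw 57.6 q6 -63.7 t 8.85
```

```bash

python3 -m crank '{"slide":[[0,0,0],[0,0,0],[0,0,0],[0,0,0],[0,0,0],[0,0,0],[0,0,0],[0,0,0]],"roll":[0,0.05,0.12,0.18,0.2,0.2,0.2,0.2],"grip":[0.045,0.045,0.045,0.045,0.045,0.045,0.045,0.045]}' 60; python3 w.py
```

```text
time_s: 9.65
position: [0.4874, 0.0658, 0.1172]
tool_rot: [[-0.722, 0.692, -0.001], [0.692, 0.722, -0.0], [0.001, -0.001, -1.0]]
ft_force: [-4.3, -3.2, -6.6]
grip_width: 0.0525
TQ [-0.544  0.746 -0.014] yaw 0.806 q6 -52.3 t 9.65
```

```bash

python3 -m crank '{"slide":[[0,0,0],[0,0,0],[0,0,0],[0,0,0],[0,0,0],[0,0,0],[0,0,0],[0,0,0]],"roll":[0.05,0.12,0.18,0.2,0.2,0.2,0.2,0.2],"grip":[0.045,0.045,0.045,0.045,0.045,0.045,0.045,0.045]}' 60; python3 w.py
```

```text
time_s: 10.45
position: [0.4876, 0.0658, 0.1172]
tool_rot: [[-0.57, 0.821, -0.001], [0.821, 0.57, -0.0], [0.0, -0.001, -1.0]]
ft_force: [-4.6, -2.4, -8.9]
grip_width: 0.0525
TQ [-0.462  0.708  0.506] yaw 0.6068 q6 -40.9 t 10.45
```

```bash

python3 -m crank '{"slide":[[0,0,0],[0,0,0],[0,0,0],[0,0,0],[0,0,0],[0,0,0],[0,0,0],[0,0,0]],"roll":[0.03,0.06,0.09,0.1,0.1,0.1,0.1,0.1],"grip":[0.045,0.045,0.045,0.045,0.045,0.045,0.045,0.045]}' 60; python3 w.py; python3 t.py 2 .171
```

```text
time_s: 11.25
position: [0.4877, 0.0659, 0.1171]
tool_rot: [[-0.485, 0.875, -0.001], [0.875, 0.485, 0.0], [0.0, -0.001, -1.0]]
ft_force: [-4.3, -1.8, -9.1]
grip_width: 0.0525
TQ [-0.391  0.735  0.489] yaw 0.5059 q6 -35.1 t 11.25
slide [ 0.0686  0.0799 -0.0539] tooly yaw 29.0 q6 -35.1 t 11.25
```

```bash

python3 -m crank '{"slide":[[0,0,0],[0,0,0],[0,0,0],[0,0,-0.015],[0,0,-0.04],[0.002,0.002,-0.058],[0.026,0.03,-0.06],[0.052,0.06,-0.06]],"roll":[0,0,0,0,0,0,-0.1,-0.2],"grip":[0.066,0.066,0.066,0.066,0.066,0.075,0.08,0.08]}' 60; python3 t.py 2 .171
```

```text
time_s: 12.05
position: [0.5166, 0.1409, 0.1791]
tool_rot: [[-0.649, 0.761, 0.004], [0.761, 0.649, 0.001], [-0.002, 0.004, -1.0]]
ft_force: [-0.6, -1.6, -0.8]
grip_width: 0.0802
slide [0.0129 0.0213 0.0081] tooly yaw 40.5 q6 -37.9 t 12.05
```

```bash

python3 -m crank '{"slide":[[0.009,0.015,0],[0.0126,0.0221,0.002],[0.0126,0.0221,0.01],[0.0126,0.0221,0.025],[0.0126,0.0221,0.048],[0.0126,0.0221,0.06],[0.0126,0.0221,0.06],[0.0126,0.0221,0.06]],"roll":[-0.1,-0.2,-0.3,-0.3,-0.3,-0.3,-0.3,-0.3],"grip":[0.08,0.08,0.08,0.08,0.08,0.07,0.045,0.045]}' 60; python3 w.py; python3 t.py 2 .1175
```

```text
time_s: 12.85
position: [0.5241, 0.1647, 0.1178]
tool_rot: [[-0.844, 0.536, 0.0], [0.536, 0.844, 0.001], [0.0, 0.001, -1.0]]
ft_force: [0.2, 3.6, -7.0]
grip_width: 0.0524
TQ [ 0.545 -0.188  0.052] yaw 1.005 q6 -52.5 t 12.85
slide [-0.0003  0.0001  0.0003] tooly yaw 57.6 q6 -52.5 t 12.85
```

```bash

python3 -m crank '{"slide":[[0,0,0],[0,0,0],[0,0,0],[0,0,0],[0,0,0],[0,0,0],[0,0,0],[0,0,0]],"roll":[0,0.05,0.12,0.18,0.2,0.2,0.2,0.2],"grip":[0.045,0.045,0.045,0.045,0.045,0.045,0.045,0.045]}' 60; python3 w.py
```

```text
time_s: 13.65
position: [0.5242, 0.1649, 0.1177]
tool_rot: [[-0.721, 0.693, 0.001], [0.693, 0.721, 0.001], [0.0, 0.002, -1.0]]
ft_force: [0.3, 5.1, -5.2]
grip_width: 0.0524
TQ [ 0.814 -0.133 -0.027] yaw 0.8057 q6 -41.1 t 13.65
```

```bash

python3 -m crank '{"slide":[[0,0,0],[0,0,0],[0,0,0],[0,0,0],[0,0,0],[0,0,0],[0,0,0],[0,0,0]],"roll":[0.05,0.12,0.18,0.2,0.2,0.2,0.2,0.2],"grip":[0.045,0.045,0.045,0.045,0.045,0.045,0.045,0.045]}' 60; python3 w.py
```

```text
time_s: 14.45
position: [0.5243, 0.165, 0.1178]
tool_rot: [[-0.569, 0.822, 0.001], [0.822, 0.569, 0.001], [0.0, 0.002, -1.0]]
ft_force: [2.3, 5.5, -5.1]
grip_width: 0.0528
TQ [ 0.941 -0.289 -0.056] yaw 0.6057 q6 -29.6 t 14.45
```

```bash

python3 -m crank '{"slide":[[0,0,0],[0,0,0],[0,0,0],[0,0,0],[0,0,0],[0,0,0],[0,0,0],[0,0,0]],"roll":[0.05,0.12,0.18,0.2,0.2,0.2,0.2,0.2],"grip":[0.045,0.045,0.045,0.045,0.045,0.045,0.045,0.045]}' 60; python3 w.py
```

```text
time_s: 15.25
position: [0.5245, 0.1651, 0.1178]
tool_rot: [[-0.395, 0.919, 0.002], [0.919, 0.395, 0.002], [0.001, 0.002, -1.0]]
ft_force: [4.0, 6.1, -6.1]
grip_width: 0.0527
TQ [ 1.057 -0.342 -0.047] yaw 0.4057 q6 -18.2 t 15.25
```

```bash

python3 -m crank '{"slide":[[0,0,0],[0,0,0],[0,0,0],[0,0,0],[0,0,0],[0,0,0],[0,0,0],[0,0,0]],"roll":[0.05,0.12,0.18,0.2,0.2,0.2,0.2,0.2],"grip":[0.045,0.045,0.045,0.045,0.045,0.045,0.045,0.045]}' 60; python3 w.py
```

```text
time_s: 16.05
position: [0.5246, 0.1652, 0.1178]
tool_rot: [[-0.204, 0.979, 0.002], [0.979, 0.204, 0.002], [0.001, 0.003, -1.0]]
ft_force: [3.5, 6.2, -6.5]
grip_width: 0.0526
TQ [ 1.109 -0.489 -0.055] yaw 0.2056 q6 -6.7 t 16.05
```

```bash

python3 -m crank '{"slide":[[0,0,0],[0,0,0],[0,0,0],[0,0,0],[0,0,0],[0,0,0],[0,0,0],[0,0,0]],"roll":[0.05,0.12,0.18,0.2,0.2,0.2,0.2,0.2],"grip":[0.045,0.045,0.045,0.045,0.045,0.045,0.045,0.045]}' 60; python3 w.py
```

```text
time_s: 16.85
position: [0.5248, 0.1652, 0.1177]
tool_rot: [[-0.007, 1.0, 0.003], [1.0, 0.007, 0.002], [0.002, 0.003, -1.0]]
ft_force: [4.9, 8.3, -7.4]
grip_width: 0.0524
TQ [ 1.177 -0.677  0.502] yaw 0.0067 q6 4.7 t 16.85
```

```bash

python3 -m crank '{"slide":[[0,0,0],[0,0,0],[0,0,0],[0,0,0],[0,0,0],[0,0,0],[0,0,0],[0,0,0]],"roll":[0.03,0.06,0.08,0.08,0.08,0.08,0.08,0.08],"grip":[0.045,0.045,0.045,0.045,0.045,0.045,0.045,0.045]}' 60; python3 w.py; python3 t.py 4 .171
```

```text
time_s: 17.65
position: [0.5249, 0.1652, 0.1176]
tool_rot: [[0.073, 0.997, 0.003], [0.997, -0.073, 0.002], [0.002, 0.003, -1.0]]
ft_force: [5.9, 7.3, -7.9]
grip_width: 0.0524
TQ [ 1.231 -0.729  0.474] yaw -0.0732 q6 9.3 t 17.65
slide [-0.1321  0.0718 -0.0534] tooly yaw -4.2 q6 9.3 t 17.65
```

```bash

python3 -m crank '{"slide":[[0,0,0],[0,0,0],[0,0,0],[0,0,-0.015],[0,0,-0.04],[-0.002,0.001,-0.058],[-0.035,0.019,-0.06],[-0.075,0.041,-0.06]],"roll":[0,0,0,0,0,0,-0.13,-0.26],"grip":[0.066,0.066,0.066,0.066,0.066,0.075,0.08,0.08]}' 60; python3 t.py 4 .171
```

```text
time_s: 18.45
position: [0.5595, 0.0864, 0.1788]
tool_rot: [[-0.192, 0.981, 0.002], [0.981, 0.192, -0.0], [-0.001, 0.002, -1.0]]
ft_force: [0.1, 0.3, 0.0]
grip_width: 0.0803
slide [-0.0625  0.0155  0.0079] tooly yaw 11.1 q6 -14.3 t 18.45
```

```bash

python3 -m crank '{"slide":[[-0.03,0.0075,0],[-0.054,0.013,0],[-0.0627,0.0153,0.004],[-0.0627,0.0153,0.022],[-0.0627,0.0153,0.046],[-0.0627,0.0153,0.059],[-0.0627,0.0153,0.06],[-0.0627,0.0153,0.06]],"roll":[-0.14,-0.28,-0.42,-0.56,-0.65,-0.65,-0.65,-0.65],"grip":[0.08,0.08,0.08,0.08,0.08,0.07,0.045,0.045]}' 60; python3 w.py; python3 t.py 4 .1175
```

```text
time_s: 19.25
position: [0.5862, 0.0284, 0.1178]
tool_rot: [[-0.741, 0.671, 0.001], [0.671, 0.741, 0.002], [0.0, 0.002, -1.0]]
ft_force: [4.3, 4.9, -7.9]
grip_width: 0.0526
TQ [ 0.822 -0.701  0.011] yaw 0.8348 q6 -56.7 t 19.25
slide [-0.0006  0.0001  0.0003] tooly yaw 47.8 q6 -56.7 t 19.25
```

```bash

python3 -m crank '{"slide":[[0,0,0],[0,0,0],[0,0,0],[0,0,0],[0,0,0],[0,0,0],[0,0,0],[0,0,0]],"roll":[0,0.05,0.12,0.18,0.2,0.2,0.2,0.2],"grip":[0.045,0.045,0.045,0.045,0.045,0.045,0.045,0.045]}' 60; python3 w.py
```

```text
time_s: 20.05
position: [0.5863, 0.0286, 0.1177]
tool_rot: [[-0.593, 0.805, 0.002], [0.805, 0.593, 0.002], [0.0, 0.002, -1.0]]
ft_force: [4.2, 5.5, -7.5]
grip_width: 0.0523
TQ [ 0.859 -0.602 -0.008] yaw 0.635 q6 -45.2 t 20.05
```

```bash

python3 -m crank '{"slide":[[0,0,0],[0,0,0],[0,0,0],[0,0,0],[0,0,0],[0,0,0],[0,0,0],[0,0,0]],"roll":[0.05,0.12,0.18,0.2,0.2,0.2,0.2,0.2],"grip":[0.045,0.045,0.045,0.045,0.045,0.045,0.045,0.045]}' 60; python3 w.py
```

```text
time_s: 20.85
position: [0.5865, 0.0287, 0.1177]
tool_rot: [[-0.422, 0.906, 0.002], [0.906, 0.422, 0.002], [0.001, 0.002, -1.0]]
ft_force: [4.5, 6.2, -8.2]
grip_width: 0.0524
TQ [ 0.974 -0.748  0.507] yaw 0.4361 q6 -33.8 t 20.85
```

```bash

python3 -m crank '{"slide":[[0,0,0],[0,0,0],[0,0,0],[0,0,0],[0,0,0],[0,0,0],[0,0,0],[0,0,0]],"roll":[0.03,0.06,0.09,0.1,0.1,0.1,0.1,0.1],"grip":[0.045,0.045,0.045,0.045,0.045,0.045,0.045,0.045]}' 60; python3 w.py; python3 t.py 1 .171
```

```text
time_s: 21.65
position: [0.5866, 0.0288, 0.1176]
tool_rot: [[-0.33, 0.944, 0.002], [0.944, 0.33, 0.002], [0.001, 0.003, -1.0]]
ft_force: [6.5, 6.0, -8.8]
grip_width: 0.0525
TQ [ 1.014 -0.858  0.516] yaw 0.3362 q6 -28.1 t 21.65
slide [ 0.0809  0.0678 -0.0531] tooly yaw 19.3 q6 -28.1 t 21.65
```

```bash

python3 -m crank '{"slide":[[0,0,0],[0,0,0],[0,0,0],[0,0,-0.015],[0,0,-0.04],[0.002,0.002,-0.058],[0.028,0.023,-0.06],[0.056,0.047,-0.06]],"roll":[0,0,0,0,0,0,-0.1,-0.2],"grip":[0.066,0.066,0.066,0.066,0.066,0.075,0.08,0.08]}' 60; python3 t.py 1 .171
```

```text
time_s: 22.45
position: [0.6123, 0.0958, 0.179]
tool_rot: [[-0.511, 0.859, 0.002], [0.859, 0.511, -0.0], [-0.002, 0.002, -1.0]]
ft_force: [0.9, -0.7, 0.1]
grip_width: 0.0801
slide [0.0214 0.0261 0.008 ] tooly yaw 30.7 q6 -32.8 t 22.45
```

```bash

python3 -m crank '{"slide":[[0.014,0.017,0],[0.02,0.0245,0],[0.021,0.0258,0.006],[0.021,0.0258,0.024],[0.021,0.0258,0.048],[0.021,0.0258,0.06],[0.021,0.0258,0.061],[0.021,0.0258,0.061]],"roll":[-0.12,-0.24,-0.34,-0.4,-0.4,-0.4,-0.4,-0.4],"grip":[0.08,0.08,0.08,0.08,0.08,0.07,0.045,0.045]}' 60; python3 w.py; python3 t.py 1 .1175
```

```text
time_s: 23.25
position: [0.6234, 0.1277, 0.1167]
tool_rot: [[-0.805, 0.594, 0.0], [0.594, 0.805, 0.001], [0.0, 0.001, -1.0]]
ft_force: [2.9, 3.9, -9.3]
grip_width: 0.0525
TQ [ 0.591 -0.425  0.013] yaw 0.935 q6 -52.7 t 23.25
slide [-0.0005  0.0001 -0.0008] tooly yaw 53.6 q6 -52.7 t 23.25
```

```bash

python3 -m crank '{"slide":[[0,0,0],[0,0,0],[0,0,0.0001],[0,0,0.0002],[0,0,0.0003],[0,0,0.0004],[0,0,0.0004],[0,0,0.0004]],"roll":[0,0.06,0.13,0.2,0.28,0.35,0.39,0.39],"grip":[0.045,0.045,0.045,0.045,0.045,0.045,0.045,0.045]}' 60; python3 w.py
python3 -m crank '{"slide":[[0,0,0],[0,0,0],[0,0,0.0001],[0,0,0.0002],[0,0,0.0003],[0,0,0.0004],[0,0,0.0004],[0,0,0.0004]],"roll":[0.05,0.12,0.2,0.28,0.35,0.39,0.39,0.39],"grip":[0.045,0.045,0.045,0.045,0.045,0.045,0.045,0.045]}' 60; python3 w.py; python3 t.py 3 .171
```

```text
time_s: 24.05
position: [0.6236, 0.128, 0.1163]
tool_rot: [[-0.519, 0.855, 0.001], [0.855, 0.519, 0.001], [0.0, 0.002, -1.0]]
ft_force: [2.4, 5.4, -6.8]
grip_width: 0.0528
TQ [ 0.91  -0.442  0.569] yaw 0.5453 q6 -30.3 t 24.05
time_s: 24.85
position: [0.6239, 0.1282, 0.1159]
tool_rot: [[-0.156, 0.988, 0.002], [0.988, 0.156, 0.001], [0.001, 0.002, -1.0]]
ft_force: [4.5, 6.4, -7.0]
grip_width: 0.0526
TQ [ 1.056 -0.73   0.628] yaw 0.1564 q6 -8.0 t 24.85
slide [-0.0409 -0.1447 -0.0555] tooly yaw 9.0 q6 -8.0 t 24.85
```

```bash

python3 -m crank '{"slide":[[0,0,0],[0,0,0],[0,0,0],[0,0,-0.015],[0,0,-0.04],[0,-0.003,-0.058],[-0.012,-0.043,-0.062],[-0.025,-0.088,-0.062]],"roll":[0,0,0,0,0,0,-0.13,-0.26],"grip":[0.066,0.066,0.066,0.066,0.066,0.075,0.08,0.08]}' 60; python3 t.py 3 .171
```

```text
time_s: 25.65
position: [0.5399, 0.0885, 0.1784]
tool_rot: [[-0.408, 0.913, 0.003], [0.913, 0.408, -0.001], [-0.002, 0.002, -1.0]]
ft_force: [-0.0, -0.9, 0.8]
grip_width: 0.0801
slide [ 0.0003 -0.0575  0.0072] tooly yaw 24.1 q6 -27.2 t 25.65
```

```bash

python3 -m crank '{"slide":[[0,-0.03,0],[0,-0.05,0],[0.0003,-0.0572,0.004],[0.0003,-0.0572,0.022],[0.0003,-0.0572,0.046],[0.0003,-0.0572,0.059],[0.0003,-0.0572,0.06],[0.0003,-0.0572,0.06]],"roll":[-0.14,-0.28,-0.42,-0.5,-0.5,-0.5,-0.5,-0.5],"grip":[0.08,0.08,0.08,0.08,0.08,0.07,0.045,0.045]}' 60; python3 w.py; python3 t.py 3 .1173
```

```text
time_s: 26.45
position: [0.4871, 0.0658, 0.1178]
tool_rot: [[-0.793, 0.61, -0.002], [0.61, 0.793, -0.001], [0.001, -0.001, -1.0]]
ft_force: [-2.7, -2.8, -6.6]
grip_width: 0.0527
TQ [-0.375  0.394 -0.033] yaw 0.915 q6 -58.5 t 26.45
slide [-0.0005 -0.0004  0.0005] tooly yaw 52.4 q6 -58.5 t 26.45
```

```bash

python3 -m crank '{"slide":[[0,0,0],[0,0,0],[0,0,0.0001],[0,0,0.0002],[0,0,0.0003],[0,0,0.0004],[0,0,0.0004],[0,0,0.0004]],"roll":[0,0.06,0.13,0.2,0.28,0.35,0.39,0.39],"grip":[0.045,0.045,0.045,0.045,0.045,0.045,0.045,0.045]}' 60; python3 w.py
python3 -m crank '{"slide":[[0,0,0],[0,0,0],[0,0,0.0001],[0,0,0.0002],[0,0,0.0003],[0,0,0.0004],[0,0,0.0004],[0,0,0.0004]],"roll":[0.05,0.12,0.2,0.28,0.35,0.39,0.39,0.39],"grip":[0.045,0.045,0.045,0.045,0.045,0.045,0.045,0.045]}' 60; python3 w.py; python3 t.py 2 .171
```

```text
time_s: 27.25
position: [0.4875, 0.0661, 0.1174]
tool_rot: [[-0.502, 0.865, -0.0], [0.865, 0.502, -0.0], [-0.0, -0.0, -1.0]]
ft_force: [-1.9, -0.7, -4.2]
grip_width: 0.0526
TQ [-0.216  0.371  0.555] yaw 0.5258 q6 -36.2 t 27.25
time_s: 28.05
position: [0.4879, 0.0662, 0.117]
tool_rot: [[-0.137, 0.991, 0.001], [0.991, 0.137, -0.0], [-0.0, 0.001, -1.0]]
ft_force: [-1.2, -0.6, -5.5]
grip_width: 0.0527
TQ [0.038 0.052 0.693] yaw 0.1371 q6 -13.9 t 28.05
slide [ 0.0925  0.0497 -0.054 ] tooly yaw 7.9 q6 -13.9 t 28.05
```

```bash

python3 -m crank '{"slide":[[0,0,0],[0,0,0],[0,0,0],[0,0,-0.015],[0,0,-0.04],[0.002,0.001,-0.058],[0.032,0.017,-0.06],[0.066,0.035,-0.06]],"roll":[0,0,0,0,0,0,-0.13,-0.26],"grip":[0.066,0.066,0.066,0.066,0.066,0.075,0.08,0.08]}' 60; python3 t.py 2 .171
```

```text
time_s: 28.85
position: [0.5143, 0.1365, 0.1781]
tool_rot: [[-0.387, 0.922, 0.003], [0.922, 0.387, 0.0], [-0.001, 0.003, -1.0]]
ft_force: [0.3, -0.1, -0.7]
grip_width: 0.0798
slide [0.022  0.0202 0.0071] tooly yaw 22.8 q6 -20.7 t 28.85
```

```bash

python3 -m crank '{"slide":[[0.014,0.013,0],[0.02,0.0185,0],[0.0216,0.0202,0.006],[0.0216,0.0202,0.024],[0.0216,0.0202,0.048],[0.0216,0.0202,0.059],[0.0216,0.0202,0.06],[0.0216,0.0202,0.06]],"roll":[-0.14,-0.28,-0.42,-0.5,-0.5,-0.5,-0.5,-0.5],"grip":[0.08,0.08,0.08,0.08,0.08,0.07,0.045,0.045]}' 60; python3 w.py; python3 t.py 2 .1173
```

```text
time_s: 29.65
position: [0.5243, 0.1646, 0.1173]
tool_rot: [[-0.78, 0.626, 0.001], [0.626, 0.78, 0.002], [0.0, 0.002, -1.0]]
ft_force: [3.5, 4.6, -7.3]
grip_width: 0.0524
TQ [ 0.813 -0.386  0.01 ] yaw 0.8948 q6 -46.3 t 29.65
slide [-0.0001  0.0001  0.    ] tooly yaw 51.3 q6 -46.3 t 29.65
```

```bash

python3 -m crank '{"slide":[[0,0,0],[0,0,0],[0,0,0.0001],[0,0,0.0002],[0,0,0.0003],[0,0,0.0004],[0,0,0.0004],[0,0,0.0004]],"roll":[0,0.06,0.13,0.2,0.28,0.35,0.39,0.39],"grip":[0.045,0.045,0.045,0.045,0.045,0.045,0.045,0.045]}' 60; python3 w.py
python3 -m crank '{"slide":[[0,0,0],[0,0,0],[0,0,0.0001],[0,0,0.0002],[0,0,0.0003],[0,0,0.0004],[0,0,0.0004],[0,0,0.0004]],"roll":[0.05,0.12,0.2,0.28,0.35,0.39,0.39,0.39],"grip":[0.045,0.045,0.045,0.045,0.045,0.045,0.045,0.045]}' 60; python3 w.py; python3 t.py 4 .171
```

```text
time_s: 30.45
position: [0.5245, 0.1649, 0.1169]
tool_rot: [[-0.484, 0.875, 0.002], [0.875, 0.484, 0.001], [0.0, 0.002, -1.0]]
ft_force: [3.7, 5.9, -7.1]
grip_width: 0.0521
TQ [ 1.019 -0.445  0.528] yaw 0.505 q6 -23.9 t 30.45
time_s: 31.25
position: [0.5247, 0.165, 0.1166]
tool_rot: [[-0.116, 0.993, 0.003], [0.993, 0.116, 0.002], [0.001, 0.003, -1.0]]
ft_force: [4.2, 7.3, -6.7]
grip_width: 0.0526
TQ [ 1.172 -0.613  0.627] yaw 0.1162 q6 -1.6 t 31.25
slide [-0.1431  0.0459 -0.0545] tooly yaw 6.7 q6 -1.6 t 31.25
```

```bash

python3 -m crank '{"slide":[[0,0,0],[0,0,0],[0,0,0],[0,0,-0.015],[0,0,-0.04],[-0.003,0.001,-0.058],[-0.042,0.013,-0.06],[-0.086,0.028,-0.06]],"roll":[0,0,0,0,0,0,-0.13,-0.26],"grip":[0.066,0.066,0.066,0.066,0.066,0.075,0.08,0.08]}' 60; python3 t.py 4 .171
```

```text
time_s: 32.05
position: [0.5618, 0.0816, 0.1774]
tool_rot: [[-0.373, 0.928, 0.002], [0.928, 0.373, -0.0], [-0.001, 0.002, -1.0]]
ft_force: [0.2, 0.4, -1.1]
grip_width: 0.0798
slide [-0.0589  0.0031  0.0065] tooly yaw 21.9 q6 -25.6 t 32.05
```

```bash

python3 -m crank '{"slide":[[-0.03,0.0015,0],[-0.051,0.0027,0],[-0.0588,0.0031,0.004],[-0.0588,0.0031,0.022],[-0.0588,0.0031,0.046],[-0.0588,0.0031,0.058],[-0.0588,0.0031,0.059],[-0.0588,0.0031,0.059]],"roll":[-0.14,-0.28,-0.42,-0.5,-0.5,-0.5,-0.5,-0.5],"grip":[0.08,0.08,0.08,0.08,0.08,0.07,0.045,0.045]}' 60; python3 w.py; python3 t.py 4 .1173
```

```text
time_s: 32.85
position: [0.586, 0.0287, 0.1173]
tool_rot: [[-0.768, 0.641, -0.0], [0.641, 0.768, 0.001], [0.001, 0.001, -1.0]]
ft_force: [1.7, 4.2, -6.5]
grip_width: 0.0527
TQ [ 0.449 -0.313  0.057] yaw 0.875 q6 -58.9 t 32.85
slide [-0.0009 -0.      0.    ] tooly yaw 50.1 q6 -58.9 t 32.85
```

```bash

python3 -m crank '{"slide":[[0,0,0],[0,0,0],[0,0,0.0001],[0,0,0.0002],[0,0,0.0003],[0,0,0.0004],[0,0,0.0004],[0,0,0.0004]],"roll":[0,0.06,0.13,0.2,0.28,0.35,0.39,0.39],"grip":[0.045,0.045,0.045,0.045,0.045,0.045,0.045,0.045]}' 60; python3 w.py
python3 -m crank '{"slide":[[0,0,0],[0,0,0],[0,0,0.0001],[0,0,0.0002],[0,0,0.0003],[0,0,0.0004],[0,0,0.0004],[0,0,0.0004]],"roll":[0.05,0.12,0.2,0.28,0.35,0.39,0.39,0.39],"grip":[0.045,0.045,0.045,0.045,0.045,0.045,0.045,0.045]}' 60; python3 w.py
```

```text
time_s: 33.65
position: [0.5864, 0.029, 0.1169]
tool_rot: [[-0.467, 0.884, 0.001], [0.884, 0.467, 0.001], [0.0, 0.002, -1.0]]
ft_force: [3.2, 5.2, -6.7]
grip_width: 0.053
TQ [ 0.912 -0.545  0.491] yaw 0.4854 q6 -36.6 t 33.65
time_s: 34.45
position: [0.5869, 0.0292, 0.1166]
tool_rot: [[-0.096, 0.995, 0.003], [0.995, 0.096, 0.001], [0.001, 0.003, -1.0]]
ft_force: [6.0, 6.9, -7.2]
grip_width: 0.0526
TQ [ 1.162 -0.859  0.68 ] yaw 0.0965 q6 -14.3 t 34.45
```

```bash

python3 -m crank '{"slide":[[0,0,0],[0,0,0],[0,0,0],[0,0,-0.015],[0,0,-0.04],[0,0,-0.07],[0,0,-0.1],[0,0,-0.12]],"roll":[0,0,0,0,0,0,0,0],"grip":[0.066,0.066,0.066,0.066,0.066,0.075,0.08,0.08]}' 60
python3 -m crank '{"slide":[[-0.01,0,0],[-0.03,-0.01,0],[-0.06,-0.025,0],[-0.1,-0.045,0],[-0.14,-0.065,0],[-0.17,-0.08,0],[-0.19,-0.09,0],[-0.19,-0.09,0]],"roll":[0,0,0,0,0,0,0,0],"grip":[0.08,0.08,0.08,0.08,0.08,0.08,0.08,0.08]}' 60
python3 - <<'E'
from h import *
for n in ("top","scene"):
    p=get_image(n); a=cv2.imread(f'pics/{n}0.png')
    y,x=(130,160) if n=="top" else (150,200)
    cv2.imwrite(f'pics/{n}9.png',np.vstack([cv2.resize(i[y:y+120,x:x+200],None,fx=2.5,fy=2.5) for i in (a,p['frame'][...,::-1])]))
E
```

```text
time_s: 35.25
position: [0.5862, 0.0279, 0.2389]
tool_rot: [[-0.094, 0.996, 0.003], [0.996, 0.094, -0.001], [-0.001, 0.003, -1.0]]
ft_force: [0.1, 0.3, -0.6]
grip_width: 0.0802
time_s: 36.05
position: [0.5131, -0.1723, 0.2351]
tool_rot: [[-0.091, 0.996, -0.002], [0.996, 0.091, 0.0], [0.0, -0.002, -1.0]]
ft_force: [0.2, 0.6, -0.0]
grip_width: 0.0802
```

View pics/top9.png

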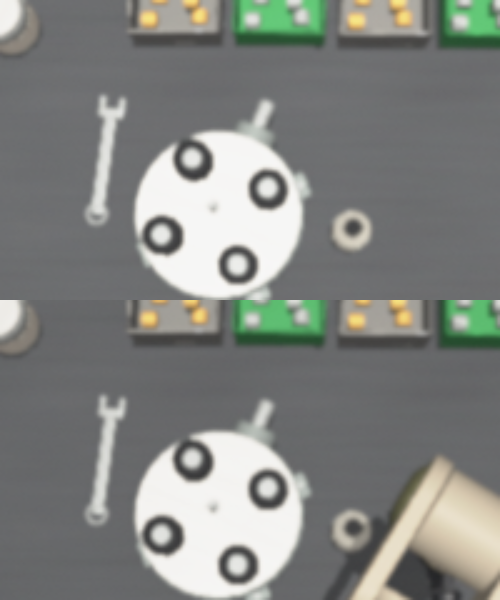

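View pics/scene9.png

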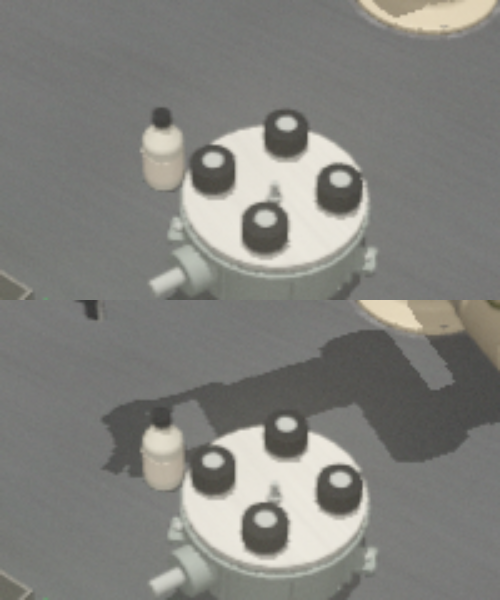

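The before and after pictures match. The bolt still stands at about (213,507) in the lower top view, and the bottle (352,530) and wrench (100,460) have not moved. The arm is clear of everything.

```bash
python3 -c "
from rig import *
print(close_job())"
```

```text
the job is handed in; nothing more can be done
None
```

All four knobs are tightened crosswise in two rounds, in the order 1, 3, 2, 4 both times, and the job is handed in. It took about 36 s of the 72 s allowed.

| Knob | Bite felt after turning (rad) | First round, past the bite (rad) | After second round, past the bite (rad) |
|---|---|---|---|
| 1 | 0.6–0.8 | 0.1–0.3 | 0.9–1.1 |
| 3 | 0.2–0.4 | 0.1–0.3 | 0.9–1.1 |
| 2 | 0.8–0.95 | 0.13–0.28 | 0.9–1.1 |
| 4 | 0.2–0.4 | 0.1–0.3 | 0.9–1.1 |

- **First round:** I turned each knob in 0.2 rad steps until the wrist moment jumped from near 0 to between 0.41 and 0.51 N m. I then added 0.08 to 0.1 rad. The jump was higher than the 0.1–0.3 N m described, but clear on every knob.
- **Second round:** each knob got 0.78 rad more, with the tool following it down as it sank. The wrist moment rose to 0.63–0.69 N m, so all four stayed under load to the end. The tool's own rotation matched the commanded turn to about 0.002 rad.
- **Forces:** in the readings at the end of each move, the vertical force on the tool stayed under 10 N, on most grips pulling the tool down rather than pressing on the cover.
- **Other things on the bench:** the last pictures show the bolt still standing and the wrench and bottle unmoved, with the gripper clear. I did not compare the screwdriver and hammer afterwards; the arm never came near the hammer and only started out near the screwdriver.
- **Not checked:** the round knobs show no rotation in the pictures. How far they turned rests on the tool's rotation and the wrist moment alone.

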